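# Find the weak spring clip by its card and reject it

### The job

One of the three spring clips in the dark cradle has gone weak: pull gently on the free ends of their yellow cards, straight out of the clips, and feel which card slips at well under 8 N while the good ones hold. Draw the weak clip's card about 2 cm further out and leave it so, then lift that clip out with its card still in it and stand it upright on the floor of the red tray. Leave the good clips in the cradle with their cards in place (a few millimetres of slip is fine), do not wrench or drop anything, and leave the other things on the bench alone.

Things in the scene. Friction and masses are not known exactly. Their poses are not given: they have to be found in the camera images.
- card_1_tab (a point): Grip point on the free end of one of three stiff yellow cards, each held by one spring clip; clips and cards are mixed anew each time. x: along the card into the clip (pull toward -x); y: through its thickness. Card 92 mm long, 4 thick, 38 high, on edge, 20 g. The point: mid-thickness, 16 mm from the free end, 12 below the upper edge, 40 above the bench.
- card_2_tab (a point): Grip point on the free end of one of three stiff yellow cards, each held by one spring clip; clips and cards are mixed anew each time. x: along the card into the clip (pull toward -x); y: through its thickness. Sizes as card_1. At the start 50 mm of the card stand out of its clip and 42 mm are inside; this point is then 60 mm in front of the clip's fin centre.
- card_3_tab (a point): Grip point on the free end of one of three stiff yellow cards, each held by one spring clip; clips and cards are mixed anew each time. x: along the card into the clip (pull toward -x); y: through its thickness. Sizes as card_1. A spring jaw inside each clip presses the card along y: in a good clip the card slips at 11 to 18 N of pull, in the weak one at 3 to 6 N.
- cradle: Fixed dark steel cradle, 80 (x) x 250 (y) mm, with three open-topped bays centred at x = 0, y = -90, 0, 90 mm, floor 6 mm up; in each stands one loose clip with 2 mm play all round, its card pointing to -x through a 20 mm slot in the front wall (x -39 to -32 mm, 50 mm high), which stops the clip when its card is pulled. Rear wall 32 mm, dividers 24 mm high. Origin: centre of its underside.
- cradle_mid (a point): Middle of the green grip fin of the clip in the middle bay, at the start (point fixed to the cradle; the other two fins are 90 mm away along +-y). Three like white clips, about 0.2 kg: housing 60 (x) x 44 (y) x 54 mm; fin on top 38 (x) x 12 (y) mm, reaching 13 mm above and 21 mm below this point, which is 79 mm above the bench, 73 above the clip's underside, 2 mm before its middle.
- tray_floor (a point): Centre of the inner floor (4 mm above the bench) of the shallow red tray, fixed, outside 120 (x) x 150 (y) mm, walls 4 mm thick, rim 6 mm above this floor. In a clip standing on this floor the card's lower edge is 2 mm above the rim, so it may stand out over it in any direction.
- timer: White countdown timer lying on the bench, 66 x 66 x 19 mm, a bystander. Origin: centre of its underside.
- marker: Blue and white marker pen lying on the bench, 135 mm long, 14 mm thick, a bystander. Origin: centre of its underside.
There are look-alikes about, which are no part of the job. Leave any grey or purple look-alike of the part that bears card_1_tab alone.

How it is judged:
By the outcome, as a careful person would: the job done as asked, in the order asked, and still so for the second after the job is handed in, with the robot touching nothing.
It also fails if it takes over 64 s, if anything falls off the work surface, if the arm or the gripper's body presses on something with over 40 N, if the wrist force passes 120 N, or if a joint passes its speed limit or range.

### The arm

A 7-joint arm with a two-finger parallel gripper is mounted at the origin on a cart in front of the work surface, level with it; the furniture and walls round the work are solid. World frame = base frame: x ahead of the robot, y to its left, z up, the work surface at z = 0. Lengths are in m, angles in rad, forces in N, time in s.
With the tool pointing down it reaches from about 0.4 to 0.85 m from the base axis. Payload 10.4 kg.
Tool frame: the origin (TCP) lies between the finger pads; the fingertips stand 17 mm ahead of it and the grasp point (between the pads) lies 2 mm behind it; z points along the fingers, x is the direction in which the jaws open and shut, and the axes are right-handed (so a half turn about z gives the same grasp; the last joint's range is limited). The gripper opens to 85 mm and grips with 20 to 120 N. Pads are 22 mm wide; open, the fingers measure 114 mm over their backs; the gripper's body (76 mm by 85 mm) begins 54 mm behind the grasp point. The pads swing forward as they close: fully open they stand 13 mm farther back than shut.
Start: joints at [-0.023, 0.332, -0.065, 1.46, 0.022, 1.35, -0.088], TCP at [0.625, 0, 0.248] pointing down, gripper open.
Joint ranges: [-2.6, 2.6], [-0.5, 2.12], [-1.47, 1.34], [0.16, 2.42], [-1.27, 4.41], [0.06, 2.06], [-2.6, 2.6]. Speed limits (rad/s): [2.22, 2.22, 2.79, 2.79, 3.14, 3.14, 3.14].

### API

Orientations are given as a rotation vector (axis times angle).
In Python, from station import sensors, get_image, calibration, workorder gives the robot as it stands.
- The arm moves only by the tool servo_tool, never from a script. Its argument "steps" is one flat list of numbers, 7 for each row, row after row: the turn, a rotation vector about the world's x, y, z in units of 5 degrees (1.0 is 5 degrees), then the shift along the world's x, y, z in mm, then the finger opening in mm, from 0 to 85.4. In form: [ax, ay, az, x, y, z, gripper, ax, ay, az, x, y, z, gripper, ...]. A call has exactly 5 rows; each row is the pose to reach, as a shift and turn from the pose commanded when the call began; what a row does not reach only later rows make up. A row lasts 1/12 s, in which the tool goes at most 41.7 mm and 7.16 degrees, less where a joint would pass 70% of its speed; a pose out of reach is approached as far as the arm can. A call with a gripper value outside its range is refused whole. The fingers move at their own pace and stop on an object; the grip force is fixed at half the most. Time passes only in rows, so rows that repeat a pose let the fingers close, or fill a call up. It gives the time, the measured TCP pose, the force and the opening at its end, in the units of the state.
- sensors.read_state(): the state, without advancing time (a new reading comes with each control period).
- get_image(name): name is "scene" or "side" or "wrist"; returns (picture, depth): 384x512x3 uint8, red, green, blue; 384x512 float32, m along the optical axis (not along the pixel's ray), 0 where there is no reading.
- calibration(name): a dict with "mtx" (3x3 intrinsics, pixels), "camera_from_world" (4x4, takes a point from world to camera coordinates); the wrist camera has in their place "mount" (4x4, takes a point from camera to tool coordinates, whose origin is the TCP and whose axes are the tool frame's). Camera axes: x right, y down, z forward; pixel columns grow to the right and rows downward; lengths in m; the calibration is good to about 2 mm. A picture is of the moment at which its call begins: read the wrist's pose just before it. calibration takes no time and is no camera call.
- workorder.close_job(): hands the job in, once; it reports no verdict.
The state is a dict: "time": time; "joints": joint angles; "joint_vel": joint speeds; "tau": joint torques, N m; "tcp_pos": TCP position; "tool_rot": TCP orientation; "wrist_force": force on the tool from outside, world axes, zero at the start; "wrist_torque": the same for the moment, N m; "gripper_width": finger opening in m.
Only numpy, scipy, OpenCV 4.12 (cv2) and the standard library are available. Lean on these libraries where they do the work, as an engineer would, in place of code of your own. Each camera call takes 0.05 s, during which the arm holds its last target. There are 200 camera calls.

## Working session

There is one attempt and no reset: what is moved stays moved. The work goes in short steps, Python scripts to look and compute and a tool call to move; the robot and the scene stay as the last step left them, time stands still between calls to the robot, and variables do not carry over. Pictures are saved under pics/ and viewed, about 8 in all and at most 12, crops included, and the job is handed in when it is done.

Besides the shell and the picture viewer there is one more tool, called after "Emit:" as a command line: name --argument value ..., lists and objects as JSON in quotes. servo_tool: Moves the arm, as the interface text tells. Its arguments: {"type":"object","properties":{"steps":{"type":"array","items":{"type":"number"}}},"required":["steps"]}

```bash
mkdir -p pics; ls; python3 - <<'E'
from station import sensors,get_image,calibration
import cv2,numpy as np
s=sensors.read_state();print(s)
ims=[]
for n in("scene","side"):
    p,d=get_image(n);np.savez(f"{n}0.npz",p=p,d=d)
    cv2.imwrite(f"pics/{n}0.png",cv2.cvtColor(p,cv2.COLOR_RGB2BGR))
    print(n,calibration(n))
print(calibration("wrist"))
E
```

```text
pics
{'time': 0.0, 'joints': array([-0.02257778,  0.3328875 , -0.06473197,  1.46096539,  0.02157786,
        1.34990496, -0.08851781]), 'joint_vel': array([ 0.00088742,  0.00021742,  0.00018711,  0.00072529, -0.00256911,
       -0.0021729 ,  0.00169722]), 'tau': array([ 4.98105128e-04, -6.25449800e+01,  4.97091911e-02, -3.91610491e+01,
        1.63588714e-02,  9.83294769e-03, -6.01235030e-06]), 'tcp_pos': array([6.24634716e-01, 6.96944053e-06, 2.47494740e-01]), 'tool_rot': array([ 3.14155465e+00,  1.07258212e-05, -2.30932370e-03]), 'wrist_force': array([-0.36718644,  0.86850945, -0.31990117]), 'wrist_torque': array([-0.00241897,  0.0127211 ,  0.01262154]), 'gripper_width': 0.08530221039591404}
scene {'mtx': array([[488.72687976,   0.        , 252.668255  ],
       [  0.        , 488.72687976, 190.17516764],
       [  0.        ,   0.        ,   1.        ]]), 'camera_from_world': array([[-0.82172632, -0.56985641,  0.00543328,  0.4627917 ],
       [-0.44449993,  0.6349391 , -0.63187985,  0.23387256],
       [ 0.35663098, -0.5216474 , -0.77504731,  1.43679221],
       [ 0.        ,  0.
[... 383 characters left out ...]
18452507e-01],
       [-1.46141997e-02,  7.75871768e-01, -6.30721353e-01,
         1.05837495e+00],
       [ 0.00000000e+00,  0.00000000e+00,  0.00000000e+00,
         1.00000000e+00]])}
{'mtx': array([[334.06412844,   0.        , 253.7110672 ],
       [  0.        , 334.06412844, 192.65195435],
       [  0.        ,   0.        ,   1.        ]]), 'mount': array([[ 9.99999751e-01,  5.03573309e-04, -4.94806812e-04,
         4.65058549e-04],
       [-3.25188074e-04,  9.50643733e-01,  3.10284366e-01,
        -7.89534847e-02],
       [ 6.26635920e-04, -3.10284127e-01,  9.50643660e-01,
        -1.26734222e-01],
       [ 0.00000000e+00,  0.00000000e+00,  0.00000000e+00,
         1.00000000e+00]])}
```

View pics/scene0.png

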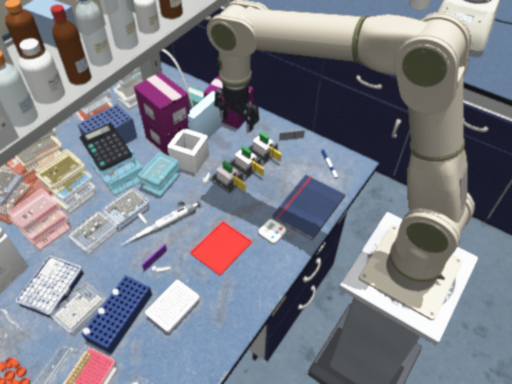

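View pics/side0.png

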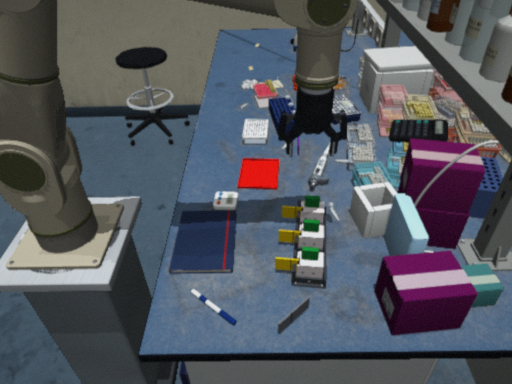

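Scene view: cradle with three white clips, green fins (~(268,140), (242,156), (228,168)) and yellow cards. Side view: fins at (312,202), (311,227), (309,253), red tray at (260,173), timer (226,200), marker (213,307), grey look-alike (293,315). Now measure.

```bash
cat > h.py <<'E'
import numpy as np,cv2
from scipy.spatial.transform import Rotation as R
from station import sensors,get_image,calibration
HSV={'green':((45,120,50),(85,255,255)),'yellow':((20,140,110),(34,255,255)),'red':((0,190,120),(6,255,255))}
def mask(p,c):
    return cv2.inRange(cv2.cvtColor(p,cv2.COLOR_RGB2HSV),*HSV[c])
def blobs(p,c,amin=40):
    n,l,st,ce=cv2.connectedComponentsWithStats(mask(p,c))
    return [(l==i) for i in range(1,n) if st[i,4]>=amin]
def pose(name,s=None):
    c=calibration(name)
    if name!='wrist': return c['mtx'],np.linalg.inv(c['camera_from_world'])
    T=np.eye(4);T[:3,:3]=R.from_rotvec(s['tool_rot']).as_matrix();T[:3,3]=s['tcp_pos']
    return c['mtx'],T@c['mount']
def pts(name,m,d,s=None):
    K,T=pose(name,s);v,u=np.nonzero(m&(d>0));z=d[v,u]
    P=np.c_[(u-K[0,2])/K[0,0]*z,(v-K[1,2])/K[1,1]*z,z]
    return P@T[:3,:3].T+T[:3,3]
def ray(name,uv,z,s=None):
    K,T=pose(name,s);r=T[:3,:3]@np.array([(uv[0]-K[0,2])/K[0,0],(uv[1]-K[1,2])/K[1,1],1]);o=T[:3,3]
    return o+r*(z-o[2])/r[2]
E
python3 - <<'E'
from h import *
np.set_printoptions(precision=4,suppress=True)
for n in("scene","side"):
    f=np.load(f"{n}0.npz");p,d=f['p'],f['d']
    for c in HSV:
        for m in blobs(p,c,25):
            P=pts(n,m,d);v,u=np.nonzero(m)
            if len(P)==0 or not(.3<P[:,0].mean()<.9 and -.5<P[:,1].mean()<.5):continue
            print(n,c,m.sum(),u.mean().round(),v.mean().round(),P.mean(0),np.percentile(P,5,0),np.percentile(P,95,0))
E
```

```text
scene green 46 264.0 137.0 [ 0.6146 -0.1389  0.0851] [ 0.6018 -0.1448  0.0729] [ 0.628  -0.134   0.0937]
scene green 54 246.0 151.0 [ 0.6262 -0.0521  0.0826] [ 0.6113 -0.058   0.0711] [ 0.6433 -0.0438  0.0927]
scene green 49 227.0 166.0 [0.6361 0.039  0.0846] [0.622  0.0325 0.0719] [0.6499 0.0449 0.0939]
scene yellow 73 274.0 153.0 [ 0.5668 -0.1357  0.038 ] [ 0.5461 -0.1453  0.0235] [ 0.586  -0.1296  0.0527]
scene yellow 76 257.0 167.0 [ 0.5773 -0.0464  0.0392] [ 0.5554 -0.0575  0.0227] [ 0.5961 -0.0413  0.052 ]
scene yellow 76 238.0 182.0 [0.5906 0.0424 0.0377] [0.5697 0.029  0.0198] [0.6099 0.0475 0.0518]
side green 140 312.0 201.0 [0.6395 0.0292 0.0815] [0.624  0.0253 0.0659] [0.6544 0.0361 0.0927]
side green 155 311.0 225.0 [ 0.6273 -0.0593  0.0821] [ 0.6117 -0.0636  0.0676] [ 0.642  -0.0524  0.0925]
side green 178 310.0 253.0 [ 0.6156 -0.1486  0.0831] [ 0.6009 -0.1528  0.0682] [ 0.6313 -0.1415  0.0923]
side yellow 156 287.0 235.0 [ 0.5711 -0.0486  0.0387] [ 0.5544 -0.0534  0.0204] [ 0.5967 -0.0459  0.053 ]
side yellow 181 284.0 262.0 [ 0.5609 -0.1368  0.0382] [ 0.5418 -0.1428  0.0195] [ 0.5859 -0.131   0.0523]
side red 1059 259.0 173.0 [0.501  0.257  0.0047] [0.4485 0.1896 0.0018] [0.5527 0.3263 0.0097]
```

Emit:
servo_tool --steps '[0,0,1.4,-6,-10,-6,45,0,0,2.8,-12,-20,-12,45,0,0,4.2,-20,-30,-18,45,0,0,5.6,-30,-40,-24,45,0,0,7,-40,-50,-30,45]'

```text
time: 0.52
tcp_pos: [0.5843, -0.0504, 0.2175]
tool_rot: [-2.993, -0.954, 0.001]
wrist_force: [0.4, -0.2, -0.3]
gripper_width: 0.0453
```

Emit:
servo_tool --steps '[0,0,1.4,-4,0,0,45,0,0,2.8,-8,0,0,45,0,0,4.2,-12,0,0,45,0,0,5.6,-16,0,0,45,0,0,7,-20,0,0,45]'

```text
time: 0.93
tcp_pos: [0.5646, -0.05, 0.2179]
tool_rot: [-2.568, -1.809, 0.001]
wrist_force: [-0.6, 0.7, -0.6]
gripper_width: 0.0453
```

Emit:
servo_tool --steps '[0,0,1.3,0,0,0,45,0,0,2.6,0,0,0,45,0,0,2.6,0,0,0,45,0,0,2.6,0,0,0,45,0,0,2.6,0,0,0,45]'

```text
time: 1.35
tcp_pos: [0.5649, -0.05, 0.2181]
tool_rot: [-2.357, -2.077, 0.0]
wrist_force: [0.2, -1.0, -0.3]
gripper_width: 0.045
```

```bash
cat > look.py <<'E'
from h import *
import sys
np.set_printoptions(precision=4,suppress=True)
s=sensors.read_state();p,d=get_image('wrist')
cv2.imwrite(f"pics/{sys.argv[1]}.png",cv2.cvtColor(p,cv2.COLOR_RGB2BGR))
print(s['time'],s['tcp_pos'],np.degrees(R.from_rotvec(s['tool_rot']).as_euler('ZYX')),s['wrist_force'],s['gripper_width'],s['joints'])
for c in HSV:
    for m in blobs(p,c,150):
        P=pts('wrist',m,d,s)
        if len(P)<50: continue
        z=np.percentile(P[:,2],97);t=P[P[:,2]>z-.006]
        mm=np.zeros(m.shape,np.uint8);v,u=np.nonzero(m)
        print(c,m.sum(),int(u.mean()),int(v.mean()),'ztop %.4f'%z,'top mean',t.mean(0),'rect',cv2.minAreaRect((t[:,:2]*1000).astype(np.float32)))
E
python3 look.py w1
```

```text
1.35 [ 0.5649 -0.05    0.2181] [  82.7759   -0.0044 -179.9746] [ 0.1504 -0.9934 -0.3157] 0.04499094396169075 [ 0.1943  0.2346 -0.2168  1.651   0.0524  1.2621  1.412 ]
green 925 156 253 ztop 0.0938 top mean [ 0.6169 -0.1433  0.0923] rect ((618.0675659179688, -143.94642639160156), (11.101994514465332, 38.0238037109375), 82.63396453857422)
green 683 257 254 ztop 0.0938 top mean [ 0.6281 -0.0553  0.0924] rect ((629.3321533203125, -55.559993743896484), (11.361742973327637, 37.531883239746094), 83.30779266357422)
green 972 358 253 ztop 0.0938 top mean [0.6394 0.0326 0.0922] rect ((640.8462524414062, 33.105690002441406), (11.947327613830566, 37.88313674926758), 82.83296203613281)
yellow 332 159 188 ztop 0.0544 top mean [ 0.5686 -0.1381  0.0527] rect ((570.0252685546875, -138.23207092285156), (5.589317321777344, 58.67201232910156), 81.41289520263672)
yellow 301 257 190 ztop 0.0543 top mean [ 0.5816 -0.0494  0.0529] rect ((581.3612060546875, -49.663970947265625), (3.7862160205841064, 58.480079650878906), 83.0219955444336)
yellow 317 354 188 ztop 0.0541 top mean [0.5918 0.0399 0.0529] rect ((592.7754516601562, 39.7467041015625), (4.721970558166504, 58.241153717041016), 82.68067169189453)
red 2858 499 74 ztop 0.0117 top mean [0.5062 0.1884 0.0088] rect ((500.79986572265625, 192.96771240234375), (31.7607421875, 113.95025634765625), 88.58057403564453)
```

View pics/w1.png

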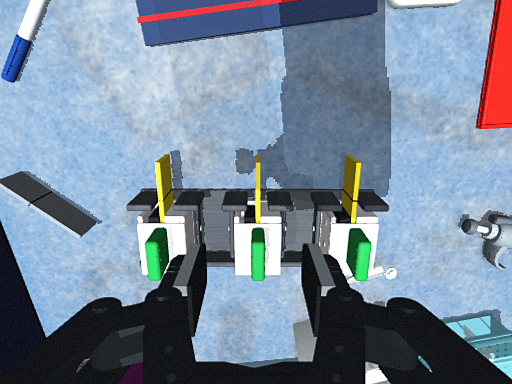

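Wrist view: fins at (157,253), (258,254), (360,253), cards at x≈160/257/354, cradle yaw ≈ -7.1°; the tool is aligned. Grip the middle card first.

Emit:
servo_tool --steps '[0,0,0,-2,2.5,-40,30,0,0,0,-2,2.5,-80,30,0,0,0,-2,2.5,-120,30,0,0,0,-2,2.5,-155,30,0,0,0,-2,2.5,-174,30]'

```text
time: 1.82
tcp_pos: [0.5606, -0.0474, 0.0401]
tool_rot: [-2.353, -2.077, 0.006]
wrist_force: [-0.1, -0.1, -0.2]
gripper_width: 0.0304
```

Emit:
servo_tool --steps '[0,0,0,0,0,0,15,0,0,0,0,0,0,0,0,0,0,0,0,0,0,0,0,0,0,0,0,0,0,0,0,0,0,0,0]'

```text
time: 2.23
tcp_pos: [0.5639, -0.0476, 0.0459]
tool_rot: [2.352, 2.08, 0.003]
wrist_force: [-0.3, 0.1, -2.5]
gripper_width: 0.0027
```

Emit:
servo_tool --steps '[0,0,0,0,0,0,0,0,0,0,-0.5,0.06,0,0,0,0,0,-0.5,0.06,0,0,0,0,0,-1,0.12,0,0,0,0,0,-1,0.12,0,0]'

```text
time: 2.65
tcp_pos: [0.5623, -0.0474, 0.0447]
tool_rot: [2.353, 2.081, 0.001]
wrist_force: [0.2, 0.1, 1.1]
gripper_width: 0.0024
```

Emit:
servo_tool --steps '[0,0,0,-0.5,0.06,0,0,0,0,0,-0.5,0.06,0,0,0,0,0,-1,0.12,0,0,0,0,0,-1,0.12,0,0,0,0,0,-1,0.12,0,0]'

```text
time: 3.07
tcp_pos: [0.5614, -0.0473, 0.0446]
tool_rot: [2.353, 2.081, 0.001]
wrist_force: [1.5, 0.1, 1.4]
gripper_width: 0.0029
```

Emit:
servo_tool --steps '[0,0,0,-0.5,0.06,0,0,0,0,0,-0.5,0.06,0,0,0,0,0,-1,0.12,0,0,0,0,0,-1,0.12,0,0,0,0,0,-1,0.12,0,0]'

```text
time: 3.48
tcp_pos: [0.5604, -0.0471, 0.0446]
tool_rot: [2.353, 2.081, 0.001]
wrist_force: [3.6, 0.2, 0.5]
gripper_width: 0.003
```

Emit:
servo_tool --steps '[0,0,0,-0.3,0.04,0,0,0,0,0,-0.5,0.06,0,0,0,0,0,-0.8,0.1,0,0,0,0,0,-1,0.12,0,0,0,0,0,-1,0.12,0,0]'

```text
time: 3.9
tcp_pos: [0.5592, -0.047, 0.0445]
tool_rot: [2.353, 2.082, 0.001]
wrist_force: [4.9, -0.1, 2.2]
gripper_width: 0.0026
```

Emit:
servo_tool --steps '[0,0,0,-0.3,0.04,0,0,0,0,0,-0.5,0.06,0,0,0,0,0,-0.8,0.1,0,0,0,0,0,-1,0.12,0,0,0,0,0,-1,0.12,0,0]'

```text
time: 4.32
tcp_pos: [0.5582, -0.0468, 0.0445]
tool_rot: [2.353, 2.082, 0.001]
wrist_force: [5.4, -0.1, 2.9]
gripper_width: 0.0026
```

Emit:
servo_tool --steps '[0,0,0,-0.3,0.04,0,0,0,0,0,-0.5,0.06,0,0,0,0,0,-0.8,0.1,0,0,0,0,0,-1,0.12,0,0,0,0,0,-1,0.12,0,0]'

```text
time: 4.73
tcp_pos: [0.5572, -0.0467, 0.0444]
tool_rot: [2.353, 2.082, 0.0]
wrist_force: [4.8, -1.0, 1.9]
gripper_width: 0.0027
```

Emit:
servo_tool --steps '[0,0,0,-0.3,0.04,0,0,0,0,0,-0.5,0.06,0,0,0,0,0,-0.8,0.1,0,0,0,0,0,-1,0.12,0,0,0,0,0,-1,0.12,0,0]'

```text
time: 5.15
tcp_pos: [0.5561, -0.0466, 0.0444]
tool_rot: [2.353, 2.082, 0.0]
wrist_force: [4.4, 0.3, 3.0]
gripper_width: 0.0028
```

Force plateaus near 5 N while the card keeps coming: middle clip looks weak. I'll draw it further, then verify by image.

Emit:
servo_tool --steps '[0,0,0,-1,0.12,0,0,0,0,0,-3,0.37,0,0,0,0,0,-5,0.62,0,0,0,0,0,-7,0.87,0,0,0,0,0,-8,1,0,0]'

```text
time: 5.57
tcp_pos: [0.548, -0.0456, 0.0444]
tool_rot: [2.353, 2.082, 0.0]
wrist_force: [4.4, 0.8, 1.6]
gripper_width: 0.0026
```

Emit:
servo_tool --steps '[0,0,0,-1,0.12,0,0,0,0,0,-3,0.37,0,0,0,0,0,-5,0.62,0,0,0,0,0,-7,0.87,0,0,0,0,0,-8,1,0,0]'

```text
time: 5.98
tcp_pos: [0.5399, -0.0446, 0.0444]
tool_rot: [-2.353, -2.082, -0.0]
wrist_force: [4.7, -1.1, 3.1]
gripper_width: 0.0029
```

```bash
python3 look.py w2
```

```text
5.9833 [ 0.5399 -0.0446  0.0444] [ 83.002   -0.0054 179.9964] [ 4.7357 -1.1082  3.0503] 0.002900807208264525 [ 0.1828  0.3717 -0.2144  1.8781  0.0986  0.9018  1.3701]
yellow 1074 253 301 ztop 0.0632 top mean [ 0.5404 -0.0444  0.0665] rect ((540.5379638671875, -45.302310943603516), (2.7191319465637207, 21.92486572265625), 82.9997787475586)
yellow 2787 68 314 ztop 0.0536 top mean [ 0.5514 -0.1351  0.0523] rect ((539.1089477539062, -122.74493408203125), (17.51924705505371, 63.33241653442383), 46.84023666381836)
yellow 2074 442 316 ztop 0.0536 top mean [0.5741 0.0418 0.0528] rect ((557.9662475585938, 31.454872131347656), (65.21356201171875, 17.670190811157227), 29.345651626586914)
```

Emit:
servo_tool --steps '[0,0,0,0.5,0,0,12,0,0,0,0.5,0,0,25,0,0,0,0.5,0,0,35,0,0,0,0.5,0,0,35,0,0,0,0.5,0,0,35]'

```text
time: 6.45
tcp_pos: [0.54, -0.0446, 0.0439]
tool_rot: [-2.352, -2.081, 0.001]
wrist_force: [0.1, -0.2, 0.4]
gripper_width: 0.035
```

Emit:
servo_tool --steps '[0,0,0,0,0,25,40,0,0,0,2,0,65,40,0,0,0,8,0,105,40,0,0,0,16,-2,145,40,0,0,0,24,-4,174,40]'

```text
time: 6.87
tcp_pos: [0.5651, -0.0486, 0.2222]
tool_rot: [2.351, 2.081, 0.003]
wrist_force: [0.6, -0.1, 0.2]
gripper_width: 0.0403
```

Emit:
servo_tool --steps '[0,0,0,0,0,0,40,0,0,0,0,0,0,40,0,0,0,0,0,0,40,0,0,0,0,0,0,40,0,0,0,0,0,0,40]'

```text
time: 7.28
tcp_pos: [0.5637, -0.0486, 0.2169]
tool_rot: [-2.351, -2.081, 0.003]
wrist_force: [-0.0, 0.2, -0.4]
gripper_width: 0.0398
```

```bash
python3 look.py w3
```

```text
7.2833 [ 0.5637 -0.0486  0.2169] [  83.0072    0.0038 -179.85  ] [-0.0255  0.1959 -0.3669] 0.03983698281258391 [ 0.1944  0.2343 -0.2197  1.6542  0.0528  1.2615  1.4131]
green 663 255 255 ztop 0.0939 top mean [ 0.6259 -0.0557  0.0925] rect ((626.9541625976562, -55.39398193359375), (11.026838302612305, 37.47004318237305), 82.81977081298828)
green 942 154 255 ztop 0.0939 top mean [ 0.6168 -0.1432  0.0922] rect ((617.9757690429688, -143.94342041015625), (11.10302734375, 37.69120788574219), 83.06157684326172)
green 978 357 256 ztop 0.0938 top mean [0.6392 0.0327 0.0922] rect ((640.5366821289062, 33.11103820800781), (11.787635803222656, 37.33695983886719), 81.87345123291016)
yellow 190 255 158 ztop 0.0540 top mean [ 0.5461 -0.046   0.0528] rect ((546.6427001953125, -45.92716979980469), (3.549222946166992, 35.176002502441406), 82.98751831054688)
yellow 222 354 180 ztop 0.0540 top mean [0.5808 0.0412 0.0528] rect ((581.4982299804688, 41.0855712890625), (4.7976484298706055, 35.797882080078125), 82.41773223876953)
yellow 310 157 193 ztop 0.0544 top mean [ 0.5687 -0.1381  0.0528] rect ((569.831298828125, -138.536376953125), (4.5602288246154785, 58.60594177246094), 82.38442993164062)
yellow 203 254 200 ztop 0.0544 top mean [ 0.5869 -0.0512  0.053 ] rect ((586.7521362304688, -50.754146575927734), (3.762784719467163, 42.14468002319336), 83.00323486328125)
red 2919 499 73 ztop 0.0117 top mean [0.5026 0.189  0.0089] rect ((499.3851013183594, 196.95553588867188), (33.32256317138672, 116.30419921875), 85.49491882324219)
red 166 483 88 ztop 0.0082 top mean [0.5165 0.1799 0.0058] rect ((517.1563110351562, 179.834228515625), (2.7612931728363037, 76.90092468261719), 85.60240173339844)
```

View pics/w3.png

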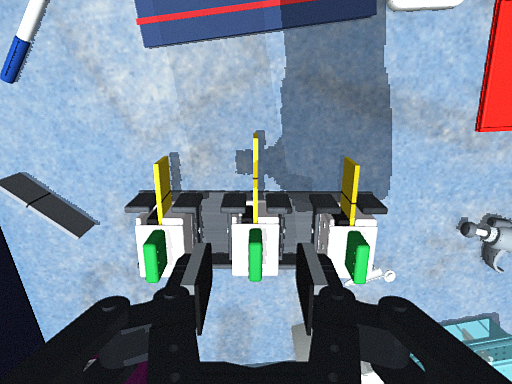

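Middle card drawn: free end moved 23 mm, the clip itself 2.4 mm, so about 21 mm out (pixel (256,135)); the others are unmoved. Now grip the fin.

Emit:
servo_tool --steps '[0,0,0,30,-3.5,0,40,0,0,0,63,-7,-20,40,0,0,0,63,-7,-60,40,0,0,0,63,-7,-90,40,0,0,0,63,-7,-110,40]'

```text
time: 7.75
tcp_pos: [0.6257, -0.0555, 0.1037]
tool_rot: [-2.35, -2.079, 0.006]
wrist_force: [-0.5, -0.2, 0.8]
gripper_width: 0.04
```

Emit:
servo_tool --steps '[0,0,0,0,0,-10,40,0,0,0,0,0,-20,40,0,0,0,0,0,-26,40,0,0,0,0,0,-26,40,0,0,0,0,0,-26,40]'

```text
time: 8.17
tcp_pos: [0.628, -0.0557, 0.0833]
tool_rot: [2.352, 2.081, 0.002]
wrist_force: [0.0, -0.1, 0.3]
gripper_width: 0.0403
```

Emit:
servo_tool --steps '[0,0,0,0,0,0,25,0,0,0,0,0,0,10,0,0,0,0,0,0,0,0,0,0,0,0,0,0,0,0,0,0,0,0,0]'

```text
time: 8.58
tcp_pos: [0.6283, -0.0555, 0.0836]
tool_rot: [2.352, 2.081, 0.003]
wrist_force: [-0.4, 0.0, 5.5]
gripper_width: 0.0107
```

Emit:
servo_tool --steps '[0,0,0,0.5,0,1,0,0,0,0,1,-0.12,4,0,0,0,0,1.5,-0.2,9,0,0,0,0,2,-0.2,15,0,0,0,0,2,-0.2,20,0]'

```text
time: 9.0
tcp_pos: [0.6296, -0.0559, 0.103]
tool_rot: [-2.353, -2.081, 0.0]
wrist_force: [-0.8, -0.3, -2.2]
gripper_width: 0.011
```

Emit:
servo_tool --steps '[0,0,0,0,0,10,0,0,0,0,0,0,25,0,0,0,0,0,0,45,0,0,0,0,0,0,65,0,0,0,0,0,0,80,0]'

```text
time: 9.42
tcp_pos: [0.6299, -0.0558, 0.185]
tool_rot: [2.352, 2.081, 0.002]
wrist_force: [1.3, 0.9, -2.2]
gripper_width: 0.011
```

```bash
python3 - <<'E'
from h import *
np.set_printoptions(precision=4,suppress=True)
s=sensors.read_state();print(s['tcp_pos'],s['wrist_force'],s['gripper_width'])
p,d=get_image('side');cv2.imwrite("pics/s1.png",cv2.resize(cv2.cvtColor(p,cv2.COLOR_RGB2BGR)[130:330,150:380],None,fx=3,fy=3))
m=mask(p,'red')>0;n,l,st,ce=cv2.connectedComponentsWithStats(m.astype(np.uint8));i=1+np.argmax(st[1:,4]);m=l==i
cs,_=cv2.findContours(m.astype(np.uint8),0,1);c=max(cs,key=cv2.contourArea).reshape(-1,2)
Q=np.array([ray('side',q,.010)[:2] for q in c]);print('tray rim',cv2.minAreaRect((Q*1000).astype(np.float32)))
for n,f in(('scene','scene0.npz'),):
    f=np.load(f);m=(blobs(f['p'],'red',300));
    for b in m:
        cs,_=cv2.findContours(b.astype(np.uint8),0,1);c=max(cs,key=cv2.contourArea).reshape(-1,2)
        Q=np.array([ray(n,q,.010)[:2] for q in c]);print('scene rim',cv2.minAreaRect((Q*1000).astype(np.float32)))
# timer: bright white low things near (0.42,0.19)
f=np.load('side0.npz');hs=cv2.cvtColor(f['p'],cv2.COLOR_RGB2HSV);w=(hs[...,1]<50)&(hs[...,2]>140)
P=pts('side',w,f['d']);k=(abs(P[:,0]-.41)<.08)&(abs(P[:,1]-.18)<.08)&(P[:,2]>.012);print('timer',P[k].min(0),P[k].max(0),P[k].mean(0),k.sum())
E
```

```text
[ 0.6299 -0.0558  0.185 ] [ 1.3404  0.916  -2.1841] 0.011009921058375198
tray rim ((500.94036865234375, 253.05438232421875), (151.3571319580078, 116.33466339111328), 85.33096313476562)
timer [0.372  0.1004 0.0124] [0.4379 0.1555 0.0201] [0.4056 0.1297 0.0162] 182
```

View pics/s1.png

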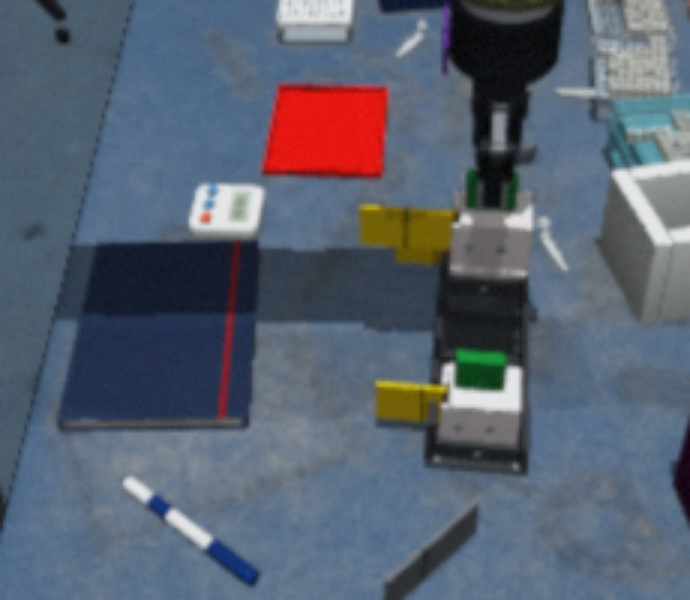

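Clip with card in hand over the cradle; tray at about (0.501, 0.255), rim yaw ≈ -5°; timer at (0.405, 0.13) is clear of the path of the card.

Emit:
servo_tool --steps '[0,0,0,0,0,10,0,0,0,0,0,0,25,0,0,0,0,-4,10,40,0,0,0,0,-12,29,45,0,0,0,0,-22,53,45,0]'

```text
time: 9.88
tcp_pos: [0.6079, -0.0041, 0.2285]
tool_rot: [2.355, 2.077, 0.001]
wrist_force: [0.2, 0.4, -3.0]
gripper_width: 0.011
```

Emit:
servo_tool --steps '[0,0,0,-11,26,0,0,0,0,0,-22,53,0,0,0,0,0,-33,80,0,0,0,0,0,-44,107,0,0,0,0,0,-55,134,0,0]'

```text
time: 10.3
tcp_pos: [0.5514, 0.1322, 0.2269]
tool_rot: [-2.353, -2.081, 0.002]
wrist_force: [0.8, 0.1, -1.9]
gripper_width: 0.0109
```

Emit:
servo_tool --steps '[0,0,0,-11,27,0,0,0,0,0,-22,54,0,0,0,0,0,-33,80,0,0,0,0,0,-44,105,0,0,0,0,0,-52,124,-10,0]'

```text
time: 10.72
tcp_pos: [0.4995, 0.2579, 0.2187]
tool_rot: [-2.351, -2.084, -0.003]
wrist_force: [0.5, -0.1, -2.0]
gripper_width: 0.0106
```

Emit:
servo_tool --steps '[0,0,0,-2,2,-20,0,0,0,0,-2,3,-45,0,0,0,0,-2,3,-70,0,0,0,0,-2,3,-90,0,0,0,0,-2,3,-100,0]'

```text
time: 11.13
tcp_pos: [0.4969, 0.2572, 0.1143]
tool_rot: [-2.352, -2.081, 0.007]
wrist_force: [0.2, -1.2, -1.8]
gripper_width: 0.0109
```

```bash
python3 - <<'E'
from h import *
np.set_printoptions(precision=4,suppress=True)
s=sensors.read_state();print(s['tcp_pos'],s['wrist_force'],s['gripper_width'],s['joints'])
out=[]
for n,(y,x) in(('side',(130,190)),('scene',(190,150))):
    p,d=get_image(n);out.append(cv2.resize(cv2.cvtColor(p,cv2.COLOR_RGB2BGR)[y:y+110,x:x+140],None,fx=2.8,fy=2.8))
    for m in blobs(p,'green',20):
        P=pts(n,m,d); 
        if len(P) and abs(P[:,0].mean()-.5)<.08 and P[:,1].mean()>.1: print(n,P.mean(0),P.min(0),P.max(0))
cv2.imwrite("pics/s2.png",np.hstack(out))
E
```

```text
[0.4969 0.2572 0.1143] [ 0.2134 -1.2072 -1.7501] 0.010896174292397419 [-0.2186  0.3372 -0.4009  1.7707  0.1472  1.0678  0.7777]
side [0.5085 0.25   0.1119] [0.5063 0.2462 0.0956] [0.5127 0.2567 0.1257]
scene [0.4827 0.2606 0.1174] [0.4754 0.2504 0.1031] [0.4939 0.2675 0.1264]
```

View pics/s2.png

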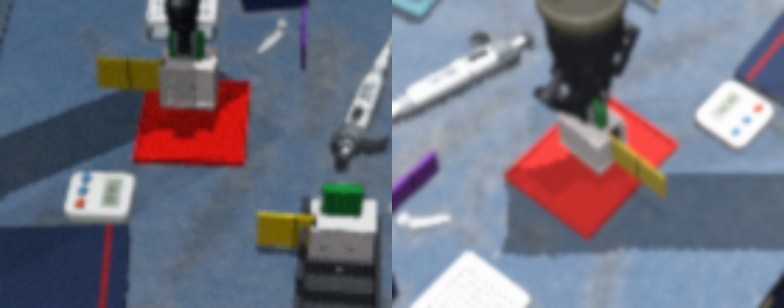

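Side and scene crops: the clip hangs upright over the middle of the red tray, the card clear of the timer. Lower gently.

Emit:
servo_tool --steps '[0,0,0,0,0,-10,0,0,0,0,0,0,-18,0,0,0,0,0,0,-25,0,0,0,0,0,0,-29,0,0,0,0,0,0,-29,0]'

```text
time: 11.65
tcp_pos: [0.4982, 0.2579, 0.0875]
tool_rot: [-2.353, -2.081, 0.002]
wrist_force: [-0.7, -0.3, -2.4]
gripper_width: 0.0108
```

Emit:
servo_tool --steps '[0,0,0,0,0,-0.5,0,0,0,0,0,0,-1,0,0,0,0,0,0,-1.5,0,0,0,0,0,0,-2,0,0,0,0,0,0,-2,0]'

```text
time: 12.07
tcp_pos: [0.4986, 0.2582, 0.0865]
tool_rot: [2.353, 2.082, 0.0]
wrist_force: [0.4, 0.1, -2.0]
gripper_width: 0.0109
```

Emit:
servo_tool --steps '[0,0,0,0,0,-0.3,0,0,0,0,0,0,-0.6,0,0,0,0,0,0,-1,0,0,0,0,0,0,-1,0,0,0,0,0,0,-1,0]'

```text
time: 12.48
tcp_pos: [0.4985, 0.2582, 0.0853]
tool_rot: [-2.353, -2.082, 0.0]
wrist_force: [-0.1, 0.1, -1.8]
gripper_width: 0.011
```

Emit:
servo_tool --steps '[0,0,0,0,0,-0.5,0,0,0,0,0,0,-1,0,0,0,0,0,0,-1.5,0,0,0,0,0,0,-2,0,0,0,0,0,0,-2,0]'

```text
time: 12.9
tcp_pos: [0.4984, 0.2581, 0.0832]
tool_rot: [-2.353, -2.082, 0.0]
wrist_force: [-0.4, 0.3, -2.5]
gripper_width: 0.0111
```

Emit:
servo_tool --steps '[0,0,0,0,0,-0.3,0,0,0,0,0,0,-0.6,0,0,0,0,0,0,-1,0,0,0,0,0,0,-1,0,0,0,0,0,0,-1,0]'

```text
time: 13.32
tcp_pos: [0.4985, 0.2581, 0.0823]
tool_rot: [-2.353, -2.082, -0.0]
wrist_force: [0.5, -0.8, -1.6]
gripper_width: 0.0111
```

Emit:
servo_tool --steps '[0,0,0,0,0,-0.3,0,0,0,0,0,0,-0.6,0,0,0,0,0,0,-1,0,0,0,0,0,0,-1,0,0,0,0,0,0,-1,0]'

```text
time: 13.73
tcp_pos: [0.4986, 0.2582, 0.0816]
tool_rot: [2.353, 2.082, 0.0]
wrist_force: [-1.2, -1.8, 2.8]
gripper_width: 0.0108
```

Contact at the expected height (Fz from -2 to +2.8 N). Release and retreat.

Emit:
servo_tool --steps '[0,0,0,0,0,0,16,0,0,0,0,0,0,24,0,0,0,0,0,0,36,0,0,0,0,0,0,40,0,0,0,0,0,0,40]'

```text
time: 14.15
tcp_pos: [0.4986, 0.2581, 0.0813]
tool_rot: [-2.353, -2.082, -0.0]
wrist_force: [0.3, -0.1, -0.6]
gripper_width: 0.0397
```

Emit:
servo_tool --steps '[0,0,0,0,0,10,40,0,0,0,0,0,35,40,0,0,0,0,0,70,40,0,0,0,0,0,105,40,0,0,0,-20,0,140,40]'

```text
time: 14.57
tcp_pos: [0.4804, 0.2572, 0.2235]
tool_rot: [2.355, 2.079, 0.002]
wrist_force: [-0.2, -0.6, 1.1]
gripper_width: 0.0403
```

Emit:
servo_tool --steps '[0,0,0,10,-30,0,40,0,0,0,20,-60,0,40,0,0,0,35,-90,0,40,0,0,0,50,-120,0,40,0,0,0,50,-130,0,40]'

```text
time: 14.98
tcp_pos: [0.5308, 0.1225, 0.2221]
tool_rot: [2.358, 2.073, 0.0]
wrist_force: [0.3, -0.8, 0.0]
gripper_width: 0.0399
```

```bash
python3 look.py w4; python3 - <<'E'
from h import *
np.set_printoptions(precision=4,suppress=True)
out=[]
for n,(y,x) in(('side',(140,170)),('scene',(120,160))):
    p,d=get_image(n);out.append(cv2.resize(cv2.cvtColor(p,cv2.COLOR_RGB2BGR)[y:y+150,x:x+170],None,fx=2.3,fy=2.3))
    for c in('green','yellow'):
      for m in blobs(p,c,20):
        P=pts(n,m,d)
        if len(P) and .35<P[:,0].mean()<.7 and -.2<P[:,1].mean()<.35: print(n,c,P.mean(0),np.percentile(P,5,0),np.percentile(P,95,0))
cv2.imwrite("pics/s3.png",np.hstack(out))
E
```

```text
14.9833 [0.5308 0.1225 0.2221] [ 82.6479   0.0784 179.9001] [ 0.2861 -0.7893  0.0304] 0.03989603246695975 [-0.0291  0.1906 -0.3182  1.6992  0.0644  1.2608  1.081 ]
green 1415 417 122 ztop 0.0919 top mean [0.4974 0.2561 0.0902] rect ((498.1381530761719, 256.8705749511719), (12.242608070373535, 37.032222747802734), 83.0950698852539)
green 252 3 298 ztop 0.0758 top mean [ 0.6261 -0.1397  0.0728] rect ((623.6495971679688, -139.44454956054688), (2.343938112258911, 28.229022979736328), 80.03145599365234)
yellow 1852 404 43 ztop 0.0520 top mean [0.4398 0.2642 0.0504] rect ((441.5509338378906, 264.3730773925781), (5.281620025634766, 70.67886352539062), 83.39457702636719)
yellow 249 179 232 ztop 0.0542 top mean [0.5825 0.0425 0.0559] rect ((558.45556640625, 56.8321418762207), (18.642255783081055, 100.95857238769531), 58.570865631103516)
red 12550 377 115 ztop 0.0115 top mean [0.4994 0.2537 0.008 ] rect ((502.54888916015625, 256.2898864746094), (150.37924194335938, 119.4069595336914), 85.54325866699219)
side green [0.4961 0.2691 0.0709] [0.48   0.2486 0.0016] [0.512  0.3998 0.0904]
side green [0.6393 0.0321 0.0808] [0.6241 0.0253 0.0667] [0.6541 0.0369 0.0928]
side green [ 0.617  -0.1436  0.0787] [ 0.6014 -0.1527  0.0193] [ 0.632  -0.0782  0.0923]
side yellow [0.4324 0.2643 0.0356] [0.4028 0.2587 0.0189] [0.4612 0.2689 0.0508]
side yellow [0.583  0.041  0.0382] [0.5661 0.0364 0.0188] [0.6077 0.0434 0.0523]
side yellow [ 0.5608 -0.1365  0.0382] [ 0.5418 -0.142   0.0181] [ 0.5854 -0.13    0.0522]
scene green [ 0.6141 -0.1381  0.086 ] [ 0.6003 -0.1449  0.0738] [ 0.6268 -0.1322  0.0942]
scene green [0.4937 0.2635 0.085 ] [0.4795 0.2572 0.0745] [0.5094 0.2678 0.091 ]
scene yellow [ 0.5674 -0.1361  0.038 ] [ 0.5459 -0.1485  0.0233] [ 0.5852 -0.131   0.0511]
scene yellow [0.5894 0.0423 0.0375] [0.5688 0.0266 0.0184] [0.6091 0.0476 0.0516]
scene yellow [0.4368 0.2672 0.0368] [0.4053 0.2529 0.0199] [0.4654 0.273  0.0517]
```

View pics/s3.png

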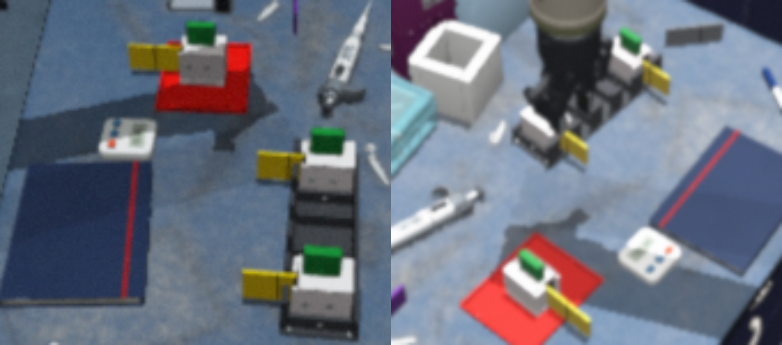

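The clip stands upright in the tray (fin top at 0.090 m), card still in it; the other two clips and cards are unmoved.

```bash
python3 -c "
from station import workorder;print(workorder.close_job())"
```

```text
the job is handed in; nothing more can be done
None
```

The weak clip was the one in the middle bay. It now stands upright on the tray floor with its card still in it and drawn out, and the job was handed in at about 15 s.

- **Finding it:** I pulled the middle card first. The pull levelled off at about 4.4–5.4 N while the card kept coming, inside the stated 3–6 N weak range. I did not pull on the other two cards, since only one clip is weak.
- **Drawing the card:** the free end moved 23 mm and the clip itself 2.4 mm, so the card is about 21 mm further out. After placing, two views put the draw at roughly 17 to 21 mm. The low figure probably comes from a cut-off edge in one view.
- **Placing the clip:** I lifted it by its fin and lowered it until I felt light contact. The fin top is at 0.090 m, which fits a clip standing on the tray floor. The fin sits about 4 mm from the tray centre in x.
- **The rest of the bench:** the two good clips and their cards sit where they were, to within camera accuracy. In the last pictures the timer looked undisturbed and the gripper was clear and empty. The last close-up left the marker out, so I did not recheck it; the arm never went near it.

No check failed.

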